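Sweep the empty bobbins into the pen

TASK

Sweep the three empty steel bobbins along the bench with your closed fingers, through the open side of the low three-sided wooden pen, until all three lie flat and wholly inside it. Keep them sliding on the bench: do not pick up, lift, tip or flick any of them. Leave the thread spool, the thread cone, the tin and the thread snips where they stand.

Things in the scene. Friction and masses are not known exactly. Their poses are not given: they have to be found in the camera images.
- pen: Low pale wooden pen fixed to the bench: three walls 10 mm thick, 25 mm high; no floor or sill, so things slide straight in on the bench. Inside 160 mm wide (y -80 to +80 mm) and 90 mm deep (x -45 to +45 mm); back wall at x = +45 mm, side walls at y = -80 and +80 mm, open at x = -45 mm, towards the robot. Origin: centre of the inside at bench height; x points from mouth to back wall, z up.
- bobbin0: Empty steel sewing-machine bobbin, lying flat on the bench: a round disc shape 27 mm in diameter and 13 mm high (two flanges on a thinner core), about 25 g. It slides when pushed from the side and is not fixed. All three are alike. Origin: centre of its underside; z up.
- bobbin1: Empty steel sewing-machine bobbin, lying flat on the bench: a round disc shape 27 mm in diameter and 13 mm high (two flanges on a thinner core), about 25 g. It slides when pushed from the side and is not fixed. All three are alike. Origin: centre of its underside; z up.
- bobbin2: Empty steel sewing-machine bobbin, lying flat on the bench: a round disc shape 27 mm in diameter and 13 mm high (two flanges on a thinner core), about 25 g. It slides when pushed from the side and is not fixed. All three are alike. Origin: centre of its underside; z up.
- spool: Bystander, leave alone: small wooden thread spool with brown thread, standing upright among the bobbins, 30 mm in diameter, 45 mm high, 60 g, loose. Origin: centre of its underside.
- cone: Bystander, leave alone: big cone of grey thread standing upright at one side of the work, 94 mm in diameter at the foot, 72 mm where the thread ends at 115 mm, with a tube end up to 140 mm, loose. Origin: centre of its underside.
- tin: Bystander, leave alone: round flat aluminium button tin, 72 mm in diameter, 34 mm high, loose. One of tin and cone stands left of the work, the other right, either way round. Origin: centre of its underside.
- snips: Bystander, leave alone: thread snips of dark steel with black grips lying flat on the left of the work, about 140 mm long (along its x, from -85 to +55 mm), 42 mm wide, 8 mm high, loose. Origin: on the bench under the middle of the blades.
Mind the look-alikes: they are no part of the job. Leave any green or purple look-alike of the bobbin1 alone.

How it is judged (in metres and radians):
At the end, for the whole second after the job is handed in: All three bobbins lie flat (within 0.15 rad) and at rest on the bench, between the pen's walls with their centres at least 12 mm past its mouth line, and the spool, cone, tin and snips stand as before, within 15 mm of where they began (x of bobbin0 in the frame of pen between -0.033 and 0.045 m and y of bobbin0 in the frame of pen between -0.08 and 0.08 m and height (world z) of each of bobbin0, bobbin1, bobbin2 below 0.005 m and angle between each of bobbin0, bobbin1, bobbin2's own z axis and vertical below 0.15 rad and linear speed of each of bobbin0, bobbin1, bobbin2 below 0.01 m/s and x of bobbin1 in the frame of pen between -0.033 and 0.045 m and y of bobbin1 in the frame of pen between -0.08 and 0.08 m and x of bobbin2 in the frame of pen between -0.033 and 0.045 m and y of bobbin2 in the frame of pen between -0.08 and 0.08 m and distance of each of spool, cone, tin, snips from where it was at the start of the episode below 0.015 m and angle between each of spool, cone, tin, snips's own z axis and vertical below 0.2 rad); the robot touches nothing.
It fails at once if a bobbin is lifted off the bench (origin more than 10 mm up) (height (world z) of any of bobbin0, bobbin1, bobbin2 above 0.01 m).
It fails at once if a bobbin is tipped by more than 0.6 rad (angle between any of bobbin0, bobbin1, bobbin2's own z axis and vertical above 0.6 rad).
It fails at once if a bobbin is flicked (faster than 0.8 m/s) (linear speed of any of bobbin0, bobbin1, bobbin2 above 0.8 m/s).
It fails at once if the spool, cone, tin or snips are moved by more than 15 mm or tipped (not (distance of spool from where it was at the start of the episode below 0.015 m) or not (angle between spool's own z axis and vertical below 0.2 rad) or not (distance of cone from where it was at the start of the episode below 0.015 m) or not (angle between cone's own z axis and vertical below 0.2 rad) or not (distance of tin from where it was at the start of the episode below 0.015 m) or not (angle between tin's own z axis and vertical below 0.2 rad) or not (distance of snips from where it was at the start of the episode below 0.015 m) or not (angle between snips's own z axis and vertical below 0.2 rad)).
It also fails if it takes over 72 s, if anything falls off the work surface, if the arm or the gripper's body presses on something with over 40 N, if the wrist force passes 120 N, or if a joint passes its speed limit or range.

ROBOT

A 6-joint arm with a two-finger parallel gripper is mounted at the origin on the work surface. World frame = base frame: x ahead of the robot, y to its left, z up, the work surface at z = 0. Lengths are in m, angles in degrees, forces in N, time in s.
With the tool pointing down it reaches from about 0.225 to 0.725 m from the base axis. Payload 3.1 kg.
Tool frame: the origin (TCP) lies midway between the tips of the shut fingers; the grasp point (between the pads) lies 19 mm behind it; z points along the fingers, y is the direction in which the jaws open and shut (so a half turn about z gives the same grasp; the last joint's range is limited). The gripper opens to 85 mm and grips with 20 to 120 N. Pads are 22 mm wide; open, the fingers measure 114 mm over their backs; the gripper's body (76 mm by 85 mm) begins 54 mm behind the grasp point. The pads swing forward as they close: fully open they stand 13 mm farther back than shut.
Start: joints at [-78.828, 2.75, 5.684, 92.934, 0, 82.678], TCP at [0.167, -0.498, 0.211] pointing down, gripper open.
Joint ranges: [-166.93, 166.93], [-56.73, 111.36], [-69.38, 81.34], [-121.58, 131.49], [-85.45, 84.26], [-180, 180]. Speed limits (degrees/s): [159.86, 159.86, 180, 180, 180, 180].

INTERFACE

Orientations are given as a 3x3 rotation matrix whose columns are the frame's x, y, z axes.
In Python, from workcell import bot gives the robot as it stands.
- The arm moves only by the shell command python3 -m jog 'ROWS' [FORCE]. ROWS is JSON, a list of rows, each an object with "fingers": the opening, from 0 (shut) to 1 (fully open); "xyz": the shift along the tool's x, y, z in cm, a list of three; "turn": the turn about the tool's z in rad. In form: [{"fingers": fingers, "xyz": [tx, ty, tz], "turn": turn}, ...]. A call has exactly 5 rows; each row is the pose to reach, as a shift and turn from the pose measured when the call began, along the tool's axes at that moment; what a row does not reach only later rows make up. A row lasts 1/12 s, in which the tool goes at most 41.7 mm and 7.16 degrees, less where a joint would pass 70% of its speed; a pose out of reach is approached as far as the arm can. A call with a gripper value outside its range is refused whole. The fingers move at their own pace and stop on an object; FORCE is the grip in N (left out, the last holds). Time passes only in rows, so rows that repeat a pose let the fingers close, or fill a call up. It gives the time, the measured TCP pose, the force and the opening at its end, in the units of the state.
- bot.get_state(): the state, without advancing time (a new reading comes with each control period).
- bot.get_image(name): name is "scene" or "side" or "wrist"; returns a dict with "color" (480x640x3 uint8, blue, green, red), "fov_y" (degrees; the focal length in pixels is half the picture's height over the tangent of half this angle, whatever the lens; pixels are square), "cx", "cy" (the principal point, pixels), "k1" (the pictures are not rectified: a ray, as slopes to the right and down, at radius r is drawn at 1 + k1 r^2 times it, then the intrinsics apply), "rvec" (rotation vector, rad) and "tvec" (3), from world to camera coordinates, as OpenCV has them. Camera axes: x right, y down, z forward; pixel columns grow to the right and rows downward; lengths in m; the calibration is good to about 2 mm. A picture is of the moment at which its call begins. There is no depth.
- bot.job_done(): hands the job in, once; it reports no verdict.
The state is a dict: "t": time; "joints": joint angles; "joint_velocities": joint speeds; "joint_efforts": joint torques, N m; "tool_pos": TCP position; "tool_rot": TCP orientation; "force": force on the tool from outside, world axes, zero at the start; "torque": the same for the moment, N m; "opening": finger opening in m.
Only numpy, scipy, OpenCV 4.12 (cv2) and the standard library are available. Lean on these libraries where they do the work, as an engineer would, in place of code of your own. Each camera call takes 0.05 s, during which the arm holds its last target. There are 200 camera calls.

## Working session

There is one attempt and no reset: what is moved stays moved. The work goes in short steps, Python scripts to look and compute and a shell command to move; the robot and the scene stay as the last step left them, time stands still between calls to the robot, and variables do not carry over. Pictures are saved under pics/ and viewed, about 8 in all and at most 12, crops included, and the job is handed in when it is done.

```bash
mkdir -p pics; cat > h.py <<'E'
import numpy as np, cv2
from workcell import bot
def cam(n):
    im=bot.get_image(n); f=240/np.tan(np.radians(im["fov_y"])/2)
    im["K"]=np.array([[f,0,im["cx"]],[0,f,im["cy"]],[0,0,1]]); im["d"]=np.array([im["k1"],0,0,0,0.])
    im["R"]=cv2.Rodrigues(np.array(im["rvec"],float))[0]; im["t"]=np.array(im["tvec"],float).ravel(); return im
def world(im,px,z=0):
    p=cv2.undistortPoints(np.array(px,float).reshape(-1,1,2),im["K"],im["d"]).reshape(-1,2)
    r=np.c_[p,np.ones(len(p))]@im["R"]; c=-im["R"].T@im["t"]
    return c+r*((z-c[2])/r[:,2:])
def proj(im,X): return cv2.projectPoints(np.array(X,float).reshape(-1,1,3),im["R"],im["t"],im["K"],im["d"])[0].reshape(-1,2)
E
python3 - <<'E'
from h import *
a=cam("scene");b=cam("side")
cv2.imwrite("pics/a.png",a["color"]);cv2.imwrite("pics/b.png",b["color"])
for i in(a,b):print(-i["R"].T@i["t"],i["fov_y"],i["k1"])
s=bot.get_state();print(s["t"],s["tool_pos"],s["tool_rot"],s["opening"])
E
```

```text
[0.86883694 0.55962327 0.83843345] 45.48053927899392 0.008659979743496813
[ 0.23627473 -1.11156148  1.00065559] 43.49622176980961 0.04074453131762409
0.1 [ 0.16641684 -0.49729745  0.20952331] [[ 9.48356577e-01  3.17205978e-01 -4.11622795e-04]
 [ 3.17206123e-01 -9.48354271e-01  2.11007479e-03]
 [ 2.78964104e-04 -2.13167258e-03 -9.99997689e-01]] 0.0855123293932067
```

View pics/a.png

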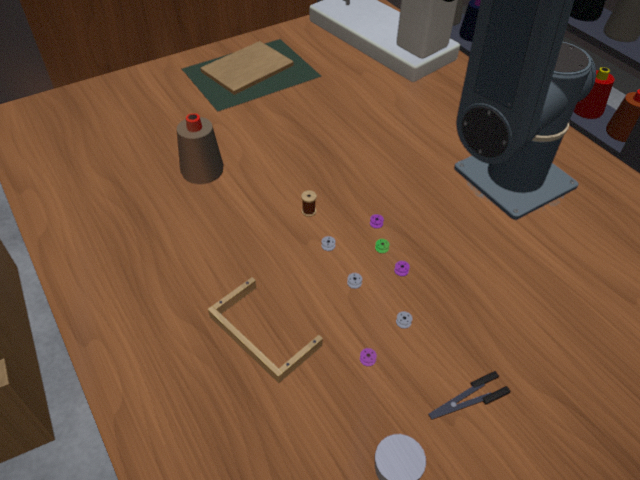

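View pics/b.png

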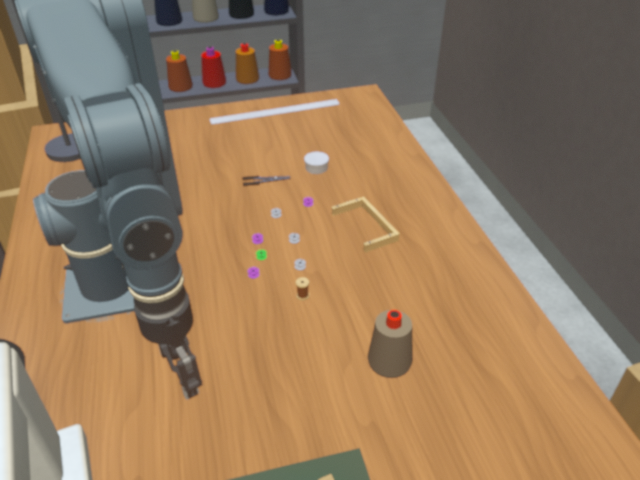

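Scene view: steel bobbins at (328,243), (355,280) and (404,319). The look-alikes are purple at (377,221), (402,268) and (368,357), and green at (382,245); I'll leave those alone. The spool is at (309,203), the cone at (200,160), the tin at (400,460), the snips at (470,395), and the pen's corners at (212,310) and (280,374).

```bash
python3 - <<'E'
from h import *
a=cam("scene")
c=cv2.resize(a["color"][190:400,200:480],None,fx=2.8,fy=2.8,interpolation=cv2.INTER_CUBIC)
cv2.imwrite("pics/c.png",c)
P=lambda n,p,z:print(n,np.round(world(a,p,z)[:,:2],4).tolist())
P("steel",[(328,242),(355,279),(404,318)],.011)
P("fake",[(377,220),(402,267),(368,356),(382,244)],.011)
P("spool",[(309,195)],.045)
P("tin",[(400,458)],.034);P("snips",[(432,415),(508,392),(495,375)],.005)
P("pen tops: mouthR,cornR,cornL,mouthL (outer)",[(252,281),(210,310),(279,376),(320,340)],.025)
E
```

```text
steel [[0.455, -0.0438], [0.4617, 0.0578], [0.4377, 0.1728]]
fake [[0.3396, -0.042], [0.371, 0.0805], [0.5343, 0.201], [0.369, 0.0149]]
spool [[0.4367, -0.1437]]
tin [[0.6001, 0.3685]]
snips [[0.5078, 0.3348], [0.38, 0.3688], [0.3766, 0.3357]]
pen tops: mouthR,cornR,cornL,mouthL (outer) [[0.628, -0.0263], [0.7181, -0.0085], [0.6797, 0.1624], [0.59, 0.1408]]
```

View pics/c.png

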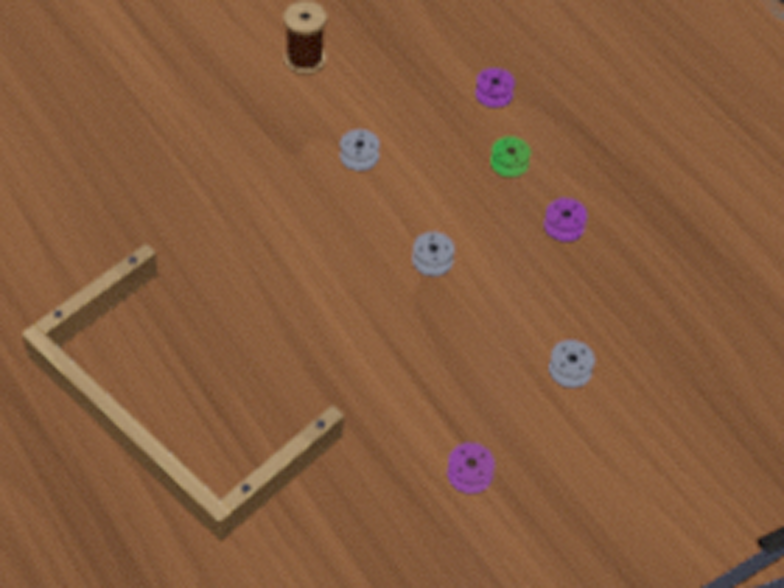

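The crop confirms the three plain steel bobbins, at crop pixels (360,148), (433,253) and (572,362). The coloured ones are clearly different. The pen's x axis is yawed about 12.6° and its centre is near (0.649, 0.066). I'll move above the point behind bobbin A with the fingers closed.

```bash

python3 -m jog '[{"fingers":0,"xyz":[2.5,-2.3,0],"turn":0.03},{"fingers":0,"xyz":[5,-4.6,0],"turn":0.03},{"fingers":0,"xyz":[7.5,-6.9,0],"turn":0.03},{"fingers":0,"xyz":[10,-9.1,0],"turn":0.03},{"fingers":0,"xyz":[12.4,-11.3,0],"turn":0.03}]' 20
python3 -m jog '[{"fingers":0,"xyz":[2.5,-2.3,0],"turn":0},{"fingers":0,"xyz":[5,-4.6,0],"turn":0},{"fingers":0,"xyz":[7.5,-6.9,0],"turn":0},{"fingers":0,"xyz":[10,-9.1,0],"turn":0},{"fingers":0,"xyz":[12.4,-11.3,0],"turn":0}]'
python3 -m jog '[{"fingers":0,"xyz":[2.5,-2.3,0],"turn":0},{"fingers":0,"xyz":[5,-4.6,0],"turn":0},{"fingers":0,"xyz":[7.5,-6.9,0],"turn":0},{"fingers":0,"xyz":[9,-8.5,0],"turn":0},{"fingers":0,"xyz":[9,-8.5,0],"turn":0}]'
python3 - <<'E'
from h import *
w=cam("wrist");cv2.imwrite("pics/w.png",w["color"]);s=bot.get_state();print(s["t"],s["tool_pos"],s["tool_rot"][:,0],s["opening"])
E
```

```text
t: 0.57
tool_pos: [0.2486, -0.3492, 0.2094]
tool_rot: [[0.958, 0.288, -0.0], [0.288, -0.958, 0.003], [0.0, -0.003, -1.0]]
force: [0.8, -0.0, 0.2]
opening: 0.0259
t: 0.98
tool_pos: [0.3352, -0.2037, 0.2095]
tool_rot: [[0.958, 0.288, -0.0], [0.288, -0.958, 0.003], [0.0, -0.003, -1.0]]
force: [0.8, -0.5, -0.6]
opening: 0.0
t: 1.4
tool_pos: [0.3979, -0.0929, 0.2094]
tool_rot: [[0.956, 0.293, -0.0], [0.293, -0.956, 0.005], [0.001, -0.005, -1.0]]
force: [-0.7, 0.2, -1.3]
opening: -0.0001
1.45 [ 0.39717968 -0.09472414  0.20945685] [ 9.56379313e-01  2.92127644e-01 -2.19575698e-04] -5.870643728711116e-05
```

View pics/w.png

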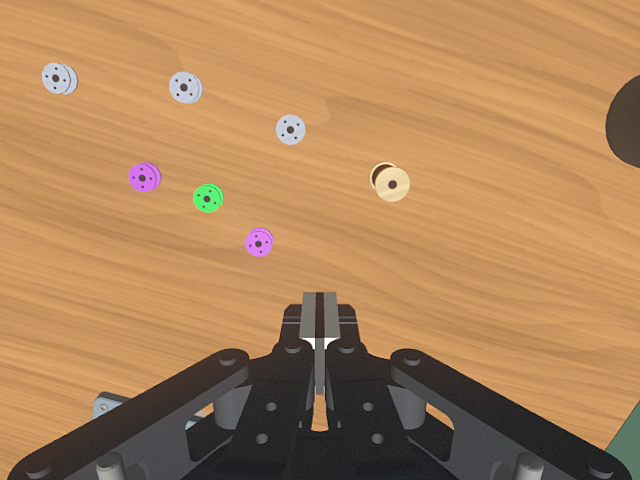

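Wrist view: steel bobbins at (290,130), (184,88) and (56,78), purple at (258,242) and (143,177), green at (207,198), spool at (392,184). I'll triangulate with this second view.

```bash
python3 - <<'E'
from h import *
w=cam("wrist")
S=world(w,[(290.5,130),(184,87.5),(56.5,78)],.013)[:,:2]
print("steel",np.round(S,4).tolist()); print("spool",world(w,[(392,184)],.045),"fake",world(w,[(258,242),(143,177),(207,198)],.013))
s=bot.get_state();print(s["tool_pos"]);print(proj(w,s["tool_pos"]))
R=s["tool_rot"]
# tip extents
for p in [(302,292),(337,292)]: print(R.T@(world(w,p,s["tool_pos"][2])[0]-s["tool_pos"]))
# refine pen from scene edges by fit: steel & pen in pen frame
a=cam("scene");o=world(a,[(252,281),(210,310),(279,376),(320,340)],.025)[:,:2]
m=np.array([(-45,-85),(55,-90),(55,90),(-45,85)])/1000
mc=m-m.mean(0);oc=o-o.mean(0);U,_,Vt=np.linalg.svd(mc.T@oc);Q=(U@Vt).T;c=o.mean(0)-Q@m.mean(0)
print("pen",c,np.degrees(np.arctan2(Q[1,0],Q[0,0])),"penframe bobbins",(S-c)@Q)
E
```

```text
steel [[0.4523, -0.0487], [0.4606, 0.0527], [0.4367, 0.168]]
spool [[ 0.4362149  -0.14705269  0.045     ]] fake [[ 0.33913321 -0.04696765  0.013     ]
 [ 0.37015943  0.07493977  0.013     ]
 [ 0.36800735  0.01128075  0.013     ]]
[ 0.3967774  -0.09582316  0.20946885]
[[323.35648696 290.81985783]]
[-6.52837622e-04 -1.00672160e-02  2.74191162e-05]
[-5.91585753e-04  6.43541851e-03 -1.69268191e-05]
pen [0.64906386 0.066015  ] 12.637322647704625 penframe bobbins [[-0.21711756 -0.06892969]
 [-0.18685687  0.0282275 ]
 [-0.18486251  0.14596405]]
```

```bash

python3 -m jog '[{"fingers":0,"xyz":[2.4,-3,1],"turn":0},{"fingers":0,"xyz":[2.4,-3,5],"turn":0},{"fingers":0,"xyz":[2.4,-3,9],"turn":0},{"fingers":0,"xyz":[2.4,-3,13],"turn":0},{"fingers":0,"xyz":[2.4,-3,16.5],"turn":0}]'
python3 -m jog '[{"fingers":0,"xyz":[0,0,0.5],"turn":0},{"fingers":0,"xyz":[0,0,0.5],"turn":0},{"fingers":0,"xyz":[0,0,0.5],"turn":0},{"fingers":0,"xyz":[0,0,0.5],"turn":0},{"fingers":0,"xyz":[0,0,0.5],"turn":0}]'
python3 - <<'E'
from h import *
w=cam("wrist");cv2.imwrite("pics/w2.png",w["color"]);s=bot.get_state();print(s["t"],s["tool_pos"],s["tool_rot"][:,0],proj(w,s["tool_pos"]))
# where a point at A's estimate projects, and tool-x line ahead at z=.013
p=s["tool_pos"].copy();p[2]=.013;x=s["tool_rot"][:,0]
print(proj(w,[p+x*d for d in(.02,.045,.08)]))
E
```

```text
t: 1.97
tool_pos: [0.4096, -0.0615, 0.0422]
tool_rot: [[0.958, 0.286, -0.002], [0.286, -0.958, 0.002], [-0.002, -0.003, -1.0]]
force: [-0.3, -0.6, -0.6]
opening: 0.0001
t: 2.38
tool_pos: [0.4122, -0.0627, 0.0404]
tool_rot: [[0.958, 0.286, 0.003], [0.286, -0.958, 0.0], [0.003, 0.001, -1.0]]
force: [0.5, 0.2, 0.8]
opening: -0.0002
2.4333 [ 0.41195286 -0.06248155  0.04013917] [0.95819723 0.28609332 0.00294683] [[320.7994127  289.45731192]]
[[320.59760443 232.32306305]
 [320.64294206 184.78084861]
 [320.70776806 112.13359386]]
```

View pics/w2.png

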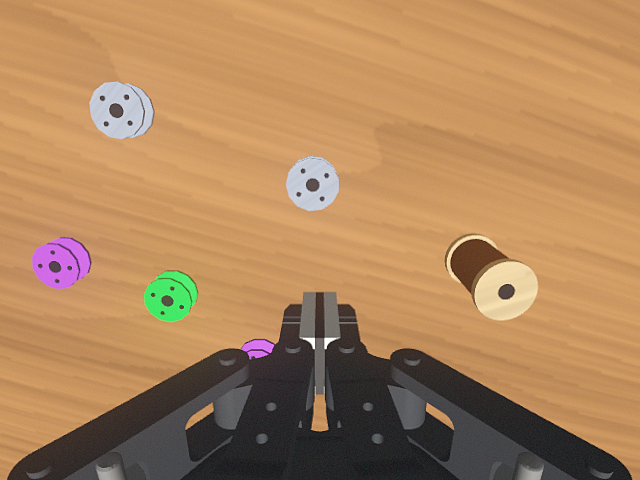

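Bobbin A is at (313,184), about 4 mm left of the finger line (column 320.6). I'll shift, lower and push slowly.

```bash

python3 -m jog '[{"fingers":0,"xyz":[0,-0.4,1],"turn":0},{"fingers":0,"xyz":[0,-0.4,2],"turn":0},{"fingers":0,"xyz":[0,-0.4,3],"turn":0},{"fingers":0,"xyz":[0,-0.4,3.5],"turn":0},{"fingers":0,"xyz":[0,-0.4,3.5],"turn":0}]'
python3 -m jog '[{"fingers":0,"xyz":[0.8,0,0],"turn":0},{"fingers":0,"xyz":[1.6,0,0],"turn":0},{"fingers":0,"xyz":[2.4,0,0],"turn":0},{"fingers":0,"xyz":[3.2,0,0],"turn":0},{"fingers":0,"xyz":[4,0,0],"turn":0}]'
python3 -m jog '[{"fingers":0,"xyz":[1,0,0],"turn":0},{"fingers":0,"xyz":[2,0,0],"turn":0},{"fingers":0,"xyz":[3,0,0],"turn":0},{"fingers":0,"xyz":[4,0,0],"turn":0},{"fingers":0,"xyz":[5,0,0],"turn":0}]'
python3 - <<'E'
from h import *
w=cam("wrist");cv2.imwrite("pics/w3.png",w["color"]);s=bot.get_state();print(s["t"],s["tool_pos"],s["tool_rot"][:,0])
E
```

```text
t: 2.85
tool_pos: [0.4088, -0.0579, 0.0027]
tool_rot: [[0.958, 0.286, -0.001], [0.286, -0.958, 0.002], [-0.001, -0.002, -1.0]]
force: [-0.2, 0.6, 0.7]
opening: -0.0
t: 3.27
tool_pos: [0.4487, -0.0462, 0.003]
tool_rot: [[0.958, 0.287, -0.0], [0.287, -0.958, 0.001], [0.0, -0.002, -1.0]]
force: [-0.7, 0.3, 0.3]
opening: -0.0002
t: 3.68
tool_pos: [0.4977, -0.0315, 0.0031]
tool_rot: [[0.958, 0.287, -0.0], [0.287, -0.958, 0.001], [0.0, -0.001, -1.0]]
force: [0.2, 0.7, 1.0]
opening: -0.0
3.7333 [ 0.49968091 -0.03130678  0.00337678] [0.95786491 0.28720423 0.00292357]
```

View pics/w3.png

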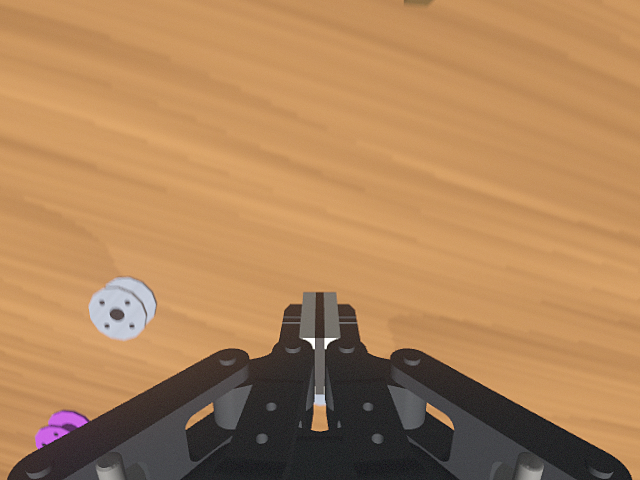

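Bobbin A is not in front of the finger in this view; only a bluish glint shows at (320,398). B is at (117,310). I'll check the scene camera before moving further.

```bash
python3 - <<'E'
from h import *
a=cam("scene");s=bot.get_state()
print(proj(a,s["tool_pos"]))
c=cv2.resize(a["color"][180:390,200:460],None,fx=3,fy=2.8,interpolation=cv2.INTER_CUBIC)
cv2.imwrite("pics/d.png",cv2.resize(a["color"][190:390,200:460],None,fx=3,fy=3,interpolation=cv2.INTER_CUBIC))
E
```

```text
[[312.18330317 257.73495472]]
```

View pics/d.png

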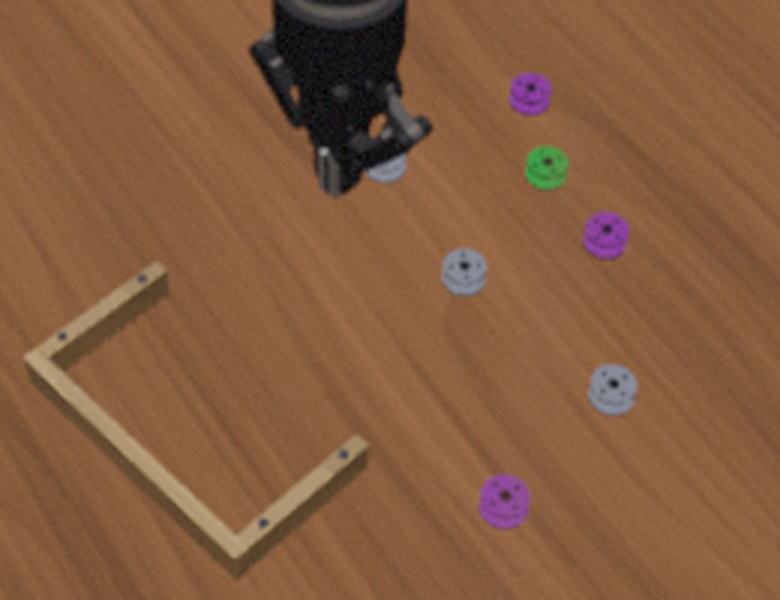

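A has not moved (crop (386,165)). The fingertip at crop (335,190) sits about 4 px above its projected TCP, so the tip is really about 10 mm higher than reported and passed over A. I'll probe for the bench here in open space, in small steps.

```bash

python3 -m jog '[{"fingers":0,"xyz":[0,0,0.1],"turn":0},{"fingers":0,"xyz":[0,0,0.2],"turn":0},{"fingers":0,"xyz":[0,0,0.3],"turn":0},{"fingers":0,"xyz":[0,0,0.4],"turn":0},{"fingers":0,"xyz":[0,0,0.4],"turn":0}]'
python3 -c "
from workcell import bot;s=bot.get_state();print(s['tool_pos'],s['force'],s['joints'])"
```

```text
t: 4.2
tool_pos: [0.4977, -0.0316, -0.0011]
tool_rot: [[0.958, 0.287, 0.0], [0.287, -0.958, 0.001], [0.001, -0.001, -1.0]]
force: [0.1, 0.2, 0.4]
opening: -0.0001
[ 0.49770931 -0.0316328  -0.00109518] [0.10206205 0.23355968 0.44776001] [-1.14026397e+01  2.51244605e+00 -1.89599059e+01  6.85380170e+01
  8.35459243e-02  1.51912426e+02]
```

```bash

python3 -m jog '[{"fingers":0,"xyz":[0,0,0.1],"turn":0},{"fingers":0,"xyz":[0,0,0.2],"turn":0},{"fingers":0,"xyz":[0,0,0.3],"turn":0},{"fingers":0,"xyz":[0,0,0.4],"turn":0},{"fingers":0,"xyz":[0,0,0.4],"turn":0}]'
```

```text
t: 4.62
tool_pos: [0.4975, -0.0316, -0.0054]
tool_rot: [[0.958, 0.287, -0.0], [0.287, -0.958, 0.002], [0.0, -0.002, -1.0]]
force: [-0.1, 0.5, 0.6]
opening: -0.0003
```

```bash

python3 -m jog '[{"fingers":0,"xyz":[0,0,0.1],"turn":0},{"fingers":0,"xyz":[0,0,0.1],"turn":0},{"fingers":0,"xyz":[0,0,0.2],"turn":0},{"fingers":0,"xyz":[0,0,0.2],"turn":0},{"fingers":0,"xyz":[0,0,0.2],"turn":0}]'
```

```text
t: 5.03
tool_pos: [0.4974, -0.0316, -0.0074]
tool_rot: [[0.958, 0.287, -0.0], [0.287, -0.958, 0.002], [0.0, -0.002, -1.0]]
force: [-0.5, 0.5, 0.2]
opening: -0.0003
```

```bash

python3 -m jog '[{"fingers":0,"xyz":[0,0,0.1],"turn":0},{"fingers":0,"xyz":[0,0,0.1],"turn":0},{"fingers":0,"xyz":[0,0,0.2],"turn":0},{"fingers":0,"xyz":[0,0,0.2],"turn":0},{"fingers":0,"xyz":[0,0,0.2],"turn":0}]'
```

```text
t: 5.45
tool_pos: [0.4973, -0.0316, -0.0095]
tool_rot: [[0.958, 0.287, -0.001], [0.287, -0.958, 0.002], [-0.0, -0.002, -1.0]]
force: [-0.6, 0.4, -0.2]
opening: 0.0002
```

```bash

python3 -m jog '[{"fingers":0,"xyz":[0,0,0.1],"turn":0},{"fingers":0,"xyz":[0,0,0.1],"turn":0},{"fingers":0,"xyz":[0,0,0.2],"turn":0},{"fingers":0,"xyz":[0,0,0.2],"turn":0},{"fingers":0,"xyz":[0,0,0.2],"turn":0}]'
```

```text
t: 5.87
tool_pos: [0.4972, -0.0315, -0.0116]
tool_rot: [[0.958, 0.287, -0.001], [0.287, -0.958, 0.002], [-0.0, -0.002, -1.0]]
force: [-0.2, 0.6, -0.4]
opening: 0.0
```

```bash
python3 - <<'E'
from h import *
a=cam("scene");s=bot.get_state()
g=a["color"][225:285,280:345]
print(proj(a,s["tool_pos"]))
cv2.imwrite("pics/e.png",cv2.resize(g,None,fx=9,fy=9,interpolation=cv2.INTER_CUBIC))
E
```

```text
[[312.62135727 262.47648514]]
```

View pics/e.png

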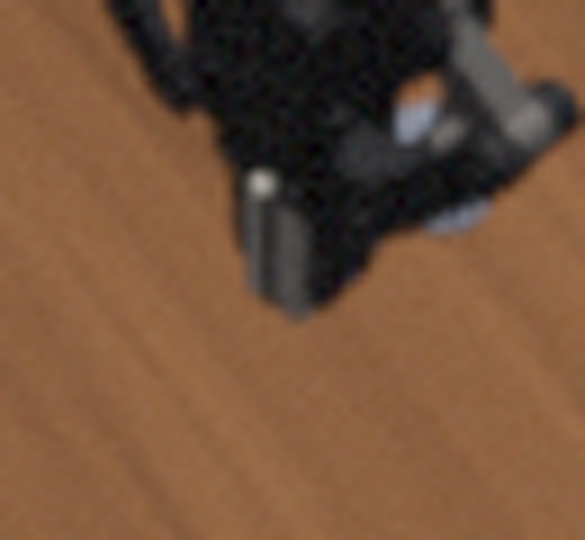

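```bash

python3 -m jog '[{"fingers":0,"xyz":[0,0,0.1],"turn":0},{"fingers":0,"xyz":[0,0,0.1],"turn":0},{"fingers":0,"xyz":[0,0,0.2],"turn":0},{"fingers":0,"xyz":[0,0,0.2],"turn":0},{"fingers":0,"xyz":[0,0,0.2],"turn":0}]'
```

```text
t: 6.33
tool_pos: [0.4972, -0.0315, -0.0137]
tool_rot: [[0.958, 0.287, -0.001], [0.287, -0.958, 0.002], [-0.0, -0.002, -1.0]]
force: [0.0, 0.1, 0.0]
opening: 0.0
```

```bash

python3 -m jog '[{"fingers":0,"xyz":[0,0,0.1],"turn":0},{"fingers":0,"xyz":[0,0,0.1],"turn":0},{"fingers":0,"xyz":[0,0,0.2],"turn":0},{"fingers":0,"xyz":[0,0,0.2],"turn":0},{"fingers":0,"xyz":[0,0,0.2],"turn":0}]'
```

```text
t: 6.75
tool_pos: [0.4971, -0.0315, -0.0158]
tool_rot: [[0.958, 0.287, -0.001], [0.287, -0.958, 0.002], [-0.001, -0.002, -1.0]]
force: [-0.3, 0.3, 0.2]
opening: -0.0
```

```bash

python3 -m jog '[{"fingers":0,"xyz":[0,0,0.1],"turn":0},{"fingers":0,"xyz":[0,0,0.1],"turn":0},{"fingers":0,"xyz":[0,0,0.2],"turn":0},{"fingers":0,"xyz":[0,0,0.2],"turn":0},{"fingers":0,"xyz":[0,0,0.2],"turn":0}]'
```

```text
t: 7.17
tool_pos: [0.497, -0.0315, -0.0179]
tool_rot: [[0.958, 0.287, -0.001], [0.287, -0.958, 0.002], [-0.001, -0.002, -1.0]]
force: [0.4, -0.4, 0.2]
opening: 0.0
```

```bash

python3 -m jog '[{"fingers":0,"xyz":[0,0,0.1],"turn":0},{"fingers":0,"xyz":[0,0,0.1],"turn":0},{"fingers":0,"xyz":[0,0,0.2],"turn":0},{"fingers":0,"xyz":[0,0,0.2],"turn":0},{"fingers":0,"xyz":[0,0,0.2],"turn":0}]'
```

```text
t: 7.58
tool_pos: [0.4969, -0.0314, -0.02]
tool_rot: [[0.958, 0.287, -0.002], [0.287, -0.958, 0.002], [-0.001, -0.002, -1.0]]
force: [-0.6, 0.3, -0.5]
opening: -0.0001
```

```bash
python3 - <<'E'
from h import *
a=cam("scene");b=cam("side");s=bot.get_state()
A=cv2.resize(a["color"][225:285,280:345],(390,360),interpolation=cv2.INTER_CUBIC)
u,v=proj(b,s["tool_pos"])[0].astype(int);print(proj(a,s["tool_pos"]),u,v)
B=cv2.resize(b["color"][v-45:v+15,u-32:u+33],(390,360),interpolation=cv2.INTER_CUBIC)
cv2.imwrite("pics/f.png",np.hstack([A,B]))
E
```

```text
[[312.76966557 265.18774409]] 315 264
```

View pics/f.png

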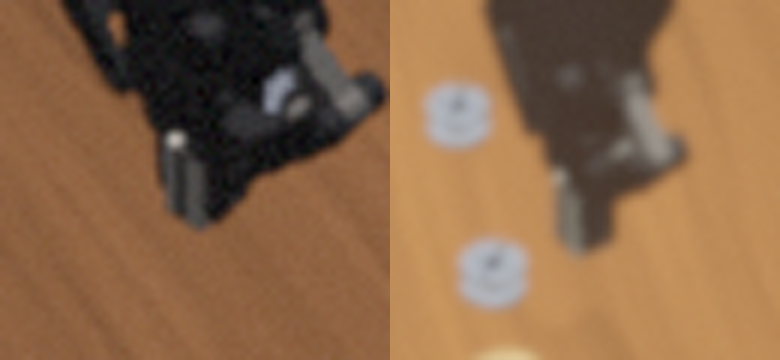

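Left crop: tip at (200,227), A behind the hand. Right crop: tip at (575,252), A at (492,275) still in place, B at (457,115). I'll triangulate the tip.

```bash
python3 - <<'E'
from h import *
a=cam("scene");b=cam("side");s=bot.get_state()
def tri(pa,pb):
    r=[]
    for i,p in((a,pa),(b,pb)):
        c=-i["R"].T@i["t"];q=world(i,[p],0)[0]-c;r.append((c,q/np.linalg.norm(q)))
    M=sum(np.eye(3)-np.outer(d,d) for c,d in r);y=sum((np.eye(3)-np.outer(d,d))@c for c,d in r);return np.linalg.solve(M,y)
print("tip",tri((312.5,262.5),(313.8,261)),s["tool_pos"])
print("A side",world(b,[(300,264)],.011),"B side",world(b,[(294.2,237.3)],.011))
# bobbin A test of side/scene agreement
print("A tri",tri((328.5,242.3),(300,264)))
J=s["joints"];print(np.round(J,2),s["joint_efforts"])
E
```

```text
tip [ 0.49516805 -0.03044846 -0.01085091] [ 0.49703749 -0.03147956 -0.01987017]
A side [[ 0.45214699 -0.054414    0.011     ]] B side [[0.46041276 0.04777525 0.011     ]]
A tri [ 0.45258569 -0.04732294  0.00490654]
[-1.1400e+01  3.5000e+00 -2.0200e+01  6.6390e+01  8.0000e-02  1.5191e+02] [ 4.83358599e-04 -3.23159981e+01  2.99687970e+01  1.53721240e-02
  5.17066772e-03  1.13714836e-05]
```

```bash

python3 -m jog '[{"fingers":0,"xyz":[0,0,0.1],"turn":0},{"fingers":0,"xyz":[0,0,0.1],"turn":0},{"fingers":0,"xyz":[0,0,0.2],"turn":0},{"fingers":0,"xyz":[0,0,0.2],"turn":0},{"fingers":0,"xyz":[0,0,0.2],"turn":0}]'
```

```text
t: 8.2
tool_pos: [0.4973, -0.0316, -0.0206]
tool_rot: [[0.958, 0.287, -0.001], [0.287, -0.958, 0.002], [-0.0, -0.002, -1.0]]
force: [-2.3, 0.5, 7.2]
opening: 0.0002
```

```bash

python3 -m jog '[{"fingers":0,"xyz":[0,0,0.1],"turn":0},{"fingers":0,"xyz":[0,0,0.1],"turn":0},{"fingers":0,"xyz":[0,0,0.2],"turn":0},{"fingers":0,"xyz":[0,0,0.2],"turn":0},{"fingers":0,"xyz":[0,0,0.2],"turn":0}]'
```

```text
t: 8.62
tool_pos: [0.4974, -0.0316, -0.0207]
tool_rot: [[0.958, 0.287, -0.001], [0.287, -0.958, 0.001], [-0.0, -0.001, -1.0]]
force: [-5.0, 0.1, 11.1]
opening: -0.0
```

The bench is touched at reported z = -0.0205, so the TCP reading is about 20 mm low. I'll work at reported z ≈ -0.016. Next: lift, back over A, lower behind it and push.

```bash

python3 -m jog '[{"fingers":0,"xyz":[0,0,-2],"turn":0},{"fingers":0,"xyz":[0,0,-5],"turn":0},{"fingers":0,"xyz":[-3,0,-5],"turn":0},{"fingers":0,"xyz":[-6,0,-5],"turn":0},{"fingers":0,"xyz":[-9,0,-5],"turn":0}]'
python3 -m jog '[{"fingers":0,"xyz":[-0.3,0,0],"turn":0},{"fingers":0,"xyz":[-0.3,0,1.5],"turn":0},{"fingers":0,"xyz":[-0.3,0,3],"turn":0},{"fingers":0,"xyz":[-0.3,0,4],"turn":0},{"fingers":0,"xyz":[-0.3,0,4.4],"turn":0}]'
python3 -m jog '[{"fingers":0,"xyz":[0,0,0],"turn":0},{"fingers":0,"xyz":[0.5,0,0],"turn":0},{"fingers":0,"xyz":[1,0,0],"turn":0},{"fingers":0,"xyz":[1.5,0,0],"turn":0},{"fingers":0,"xyz":[2,0,0],"turn":0}]'

```

```text
t: 9.03
tool_pos: [0.4111, -0.0578, 0.0301]
tool_rot: [[0.958, 0.288, 0.001], [0.288, -0.958, 0.001], [0.001, -0.0, -1.0]]
force: [-0.7, -0.5, 0.2]
opening: 0.0002
t: 9.45
tool_pos: [0.4069, -0.0582, -0.0157]
tool_rot: [[0.958, 0.288, -0.002], [0.288, -0.958, 0.002], [-0.001, -0.002, -1.0]]
force: [0.1, -0.7, 0.3]
opening: 0.0002
t: 9.87
tool_pos: [0.4277, -0.0524, -0.0149]
tool_rot: [[0.958, 0.288, -0.0], [0.288, -0.958, 0.001], [0.0, -0.001, -1.0]]
force: [0.7, -0.8, 0.2]
opening: 0.0001
```

```bash
cat >> h.py <<'E'
C=np.array([.64906,.066]);th=np.radians(12.64);Q=np.array([[np.cos(th),-np.sin(th)],[np.sin(th),np.cos(th)]])
def steel(n):
    w=cam(n);g=w["color"].astype(int)
    m=((g[...,0]>g[...,2]-5)&(g.min(2)>(85 if n=="scene" else 140))&(g.max(2)-g.min(2)<60)).astype(np.uint8)
    if n=="scene": m[:190]=0;m[:, 460:]=0;m[400:]=0
    else: m[290:,150:500]=0
    k,_,st,ce=cv2.connectedComponentsWithStats(m)
    for i in range(1,k):
        if st[i,4]>(25 if n=="scene" else 300):
            X=world(w,[ce[i]],.010)[0,:2]; print(n,np.round(ce[i],1),st[i,4],"world",np.round(X,4),"pen",np.round((X-C)@Q,4))
def rep():
    for n in("scene","wrist"): steel(n)
    s=bot.get_state();R=s["tool_rot"];print(s["t"],np.round(s["tool_pos"],4),"yaw",np.degrees(np.arctan2(R[1,0],R[0,0])),"tool pen",np.round((s["tool_pos"][:2]-C)@Q,4))
E
python3 -m jog '[{"fingers":0,"xyz":[1,0,0],"turn":0},{"fingers":0,"xyz":[2,0,0],"turn":0},{"fingers":0,"xyz":[3,0,0],"turn":0},{"fingers":0,"xyz":[4,0,0],"turn":0},{"fingers":0,"xyz":[5,0,0],"turn":0}]'
python3 -c "
from h import *
rep()"
```

```text
t: 10.28
tool_pos: [0.4766, -0.0377, -0.0148]
tool_rot: [[0.957, 0.289, 0.0], [0.289, -0.957, 0.001], [0.0, -0.001, -1.0]]
force: [0.3, -0.4, -0.7]
opening: -0.0002
scene [ 39.7 316.9] 4857 world [ 0.9679 -0.1582] pen [ 0.262  -0.2885]
scene [312.1 257.1] 163 world [ 0.5006 -0.0283] pen [-0.1654 -0.0595]
scene [354.3 280.5] 163 world [0.4643 0.0594] pen [-0.1817  0.034 ]
scene [403.5 319.6] 195 world [0.44   0.1746] pen [-0.1802  0.1517]
wrist [323.5 254.9] 3543 world [ 0.504  -0.0305] pen [-0.1626 -0.0624]
wrist [113.2 271.8] 902 world [0.4727 0.048 ] pen [-0.1761  0.021 ]
wrist [ 87.  291.7] 2657 world [0.4605 0.0575] pen [-0.1858  0.033 ]
10.3833 [ 0.4775 -0.0377 -0.0146] yaw 16.825027644673753 tool pen [-0.1901 -0.0636]
```

A is sliding ahead of the finger, centred. I'll carry on into the pen.

```bash

python3 -m jog '[{"fingers":0,"xyz":[1,0,0],"turn":0},{"fingers":0,"xyz":[2,0,0],"turn":0},{"fingers":0,"xyz":[3,0,0],"turn":0},{"fingers":0,"xyz":[4,0,0],"turn":0},{"fingers":0,"xyz":[5,0,0],"turn":0}]'
python3 -m jog '[{"fingers":0,"xyz":[1,0,0],"turn":0},{"fingers":0,"xyz":[2,0,0],"turn":0},{"fingers":0,"xyz":[3,0,0],"turn":0},{"fingers":0,"xyz":[4,0,0],"turn":0},{"fingers":0,"xyz":[5,0,0],"turn":0}]'
python3 -c "
from h import *
rep()"
```

```text
t: 10.8
tool_pos: [0.5258, -0.023, -0.0146]
tool_rot: [[0.957, 0.289, 0.001], [0.289, -0.957, 0.001], [0.001, -0.001, -1.0]]
force: [-0.2, 0.8, -0.0]
opening: -0.0001
t: 11.22
tool_pos: [0.5741, -0.0084, -0.0148]
tool_rot: [[0.957, 0.289, 0.0], [0.289, -0.957, 0.001], [0.001, -0.001, -1.0]]
force: [0.0, 0.0, -0.2]
opening: 0.0002
scene [ 39.7 316.9] 4865 world [ 0.9679 -0.1583] pen [ 0.262  -0.2886]
scene [354.3 280.5] 163 world [0.4643 0.0594] pen [-0.1817  0.034 ]
scene [274.6 289.2] 178 world [5.976e-01 5.000e-04] pen [-0.0645 -0.0527]
scene [403.6 319.7] 195 world [0.4399 0.1747] pen [-0.1803  0.1518]
wrist [324.2 254.7] 3576 world [ 0.6016 -0.0013] pen [-0.061  -0.0553]
11.3167 [ 0.5751 -0.0083 -0.0145] yaw 16.857443552460765 tool pen [-0.0884 -0.0563]
```

```bash

python3 -m jog '[{"fingers":0,"xyz":[1,0,0],"turn":0},{"fingers":0,"xyz":[2,0,0],"turn":0},{"fingers":0,"xyz":[3,0,0],"turn":0},{"fingers":0,"xyz":[4,0,0],"turn":0},{"fingers":0,"xyz":[5,0,0],"turn":0}]'
python3 -m jog '[{"fingers":0,"xyz":[0.6,0,0],"turn":0},{"fingers":0,"xyz":[1.2,0,0],"turn":0},{"fingers":0,"xyz":[1.6,0,0],"turn":0},{"fingers":0,"xyz":[1.8,0,0],"turn":0},{"fingers":0,"xyz":[1.8,0,0],"turn":0}]'
python3 -m jog '[{"fingers":0,"xyz":[-1,0,0],"turn":0},{"fingers":0,"xyz":[-2,0,-2],"turn":0},{"fingers":0,"xyz":[-2,0,-5],"turn":0},{"fingers":0,"xyz":[-2,0,-7],"turn":0},{"fingers":0,"xyz":[-2,0,-7],"turn":0}]'
python3 -c "
from h import *
rep()"
```

```text
t: 11.73
tool_pos: [0.6226, 0.0062, -0.0146]
tool_rot: [[0.957, 0.29, 0.001], [0.29, -0.957, 0.001], [0.001, -0.001, -1.0]]
force: [-0.2, -0.6, 0.7]
opening: 0.0001
t: 12.15
tool_pos: [0.6399, 0.0114, -0.0146]
tool_rot: [[0.957, 0.29, 0.001], [0.29, -0.957, 0.001], [0.001, -0.001, -1.0]]
force: [1.1, -0.8, -0.1]
opening: 0.0001
t: 12.57
tool_pos: [0.6241, 0.005, 0.0616]
tool_rot: [[0.957, 0.29, 0.011], [0.29, -0.957, -0.0], [0.01, 0.003, -1.0]]
force: [1.4, -0.0, 1.0]
opening: -0.0001
scene [ 39.7 316.9] 4853 world [ 0.9678 -0.1583] pen [ 0.262  -0.2886]
scene [354.3 280.5] 163 world [0.4643 0.0594] pen [-0.1817  0.034 ]
scene [246.4 313.6] 190 world [0.665  0.0208] pen [ 0.0057 -0.0475]
scene [403.5 319.6] 195 world [0.44   0.1746] pen [-0.1802  0.1517]
wrist [320.8 183. ] 1669 world [0.6637 0.0174] pen [ 0.0036 -0.0506]
wrist [ 37.8 409.2] 386 world [0.4513 0.1646] pen [-0.1714  0.1395]
wrist [ 24.4 423.4] 679 world [0.4341 0.1743] pen [-0.186   0.1527]
12.6667 [0.6216 0.0053 0.0569] yaw 16.838615262473397 tool pen [-0.0401 -0.0532]
```

```bash

python3 -m jog '[{"fingers":0,"xyz":[-3,-1.6,0],"turn":0},{"fingers":0,"xyz":[-6,-3.1,0],"turn":0},{"fingers":0,"xyz":[-9,-4.7,0],"turn":0},{"fingers":0,"xyz":[-12,-6.2,0],"turn":0},{"fingers":0,"xyz":[-15,-7.8,0],"turn":0}]'
python3 -m jog '[{"fingers":0,"xyz":[-2,-1,0.5],"turn":0},{"fingers":0,"xyz":[-3.3,-1.7,1],"turn":0},{"fingers":0,"xyz":[-3.3,-1.7,2],"turn":0},{"fingers":0,"xyz":[-3.3,-1.7,2],"turn":0},{"fingers":0,"xyz":[-3.3,-1.7,2],"turn":0}]'
python3 -c "
from h import *
rep()
w=cam('wrist');s=bot.get_state();p=s['tool_pos'].copy();p[2]=.01
print(proj(w,[p+s['tool_rot'][:,0]*d for d in (.03,.045,.06)]))"
```

```text
t: 13.08
tool_pos: [0.4522, 0.0368, 0.0539]
tool_rot: [[0.957, 0.289, -0.0], [0.289, -0.957, 0.001], [0.0, -0.001, -1.0]]
force: [-0.4, 0.9, 0.7]
opening: -0.0002
t: 13.5
tool_pos: [0.415, 0.0434, 0.0324]
tool_rot: [[0.957, 0.289, -0.002], [0.289, -0.957, 0.001], [-0.002, -0.001, -1.0]]
force: [1.7, -0.6, 0.7]
opening: 0.0
scene [ 39.7 316.9] 4855 world [ 0.9679 -0.1582] pen [ 0.262  -0.2885]
scene [354.3 280.5] 163 world [0.4643 0.0594] pen [-0.1817  0.034 ]
scene [246.4 313.5] 191 world [0.665  0.0208] pen [ 0.0057 -0.0476]
scene [403.5 319.6] 195 world [0.44   0.1746] pen [-0.1802  0.1517]
wrist [ 86.2 159.5] 2536 world [0.4385 0.1712] pen [-0.1825  0.1488]
wrist [323.8 179.4] 2183 world [0.4624 0.0561] pen [-0.1843  0.0312]
13.6 [0.4165 0.0432 0.0338] yaw 16.804407528809033 tool pen [-0.2319  0.0287]
[[321.43473725 214.59009588]
 [321.49216125 185.09963473]
 [321.55072309 154.25202116]]
```

B is lined up to within about 1 mm. Lower and push.

```bash

python3 -m jog '[{"fingers":0,"xyz":[0,0.1,1.5],"turn":0},{"fingers":0,"xyz":[0,0.1,3],"turn":0},{"fingers":0,"xyz":[0,0.1,4.2],"turn":0},{"fingers":0,"xyz":[0,0.1,4.8],"turn":0},{"fingers":0,"xyz":[0,0.1,4.8],"turn":0}]'
python3 -m jog '[{"fingers":0,"xyz":[0.6,0,0],"turn":0},{"fingers":0,"xyz":[1.2,0,0],"turn":0},{"fingers":0,"xyz":[1.8,0,0],"turn":0},{"fingers":0,"xyz":[2.4,0,0],"turn":0},{"fingers":0,"xyz":[3,0,0],"turn":0}]'
python3 -m jog '[{"fingers":0,"xyz":[1,0,0],"turn":0},{"fingers":0,"xyz":[2,0,0],"turn":0},{"fingers":0,"xyz":[3,0,0],"turn":0},{"fingers":0,"xyz":[4,0,0],"turn":0},{"fingers":0,"xyz":[5,0,0],"turn":0}]'
python3 -m jog '[{"fingers":0,"xyz":[1,0,0],"turn":0},{"fingers":0,"xyz":[2,0,0],"turn":0},{"fingers":0,"xyz":[3,0,0],"turn":0},{"fingers":0,"xyz":[4,0,0],"turn":0},{"fingers":0,"xyz":[5,0,0],"turn":0}]'
python3 -c "
from h import *
rep()"
```

```text
t: 14.07
tool_pos: [0.4163, 0.0422, -0.0152]
tool_rot: [[0.957, 0.289, -0.002], [0.289, -0.957, 0.001], [-0.002, -0.001, -1.0]]
force: [-0.4, -0.3, 0.8]
opening: -0.0004
t: 14.48
tool_pos: [0.4464, 0.0511, -0.0145]
tool_rot: [[0.957, 0.289, -0.001], [0.289, -0.957, 0.001], [-0.001, -0.001, -1.0]]
force: [-0.9, -0.5, 0.3]
opening: 0.0
t: 14.9
tool_pos: [0.4954, 0.0659, -0.0143]
tool_rot: [[0.957, 0.289, -0.001], [0.289, -0.957, 0.001], [-0.0, -0.001, -1.0]]
force: [-0.4, 0.4, -0.9]
opening: -0.0004
t: 15.32
tool_pos: [0.5443, 0.0807, -0.0143]
tool_rot: [[0.957, 0.289, -0.0], [0.289, -0.957, 0.001], [-0.0, -0.001, -1.0]]
force: [-0.1, -0.2, 0.5]
opening: -0.0001
scene [ 39.7 316.9] 4865 world [ 0.9679 -0.1583] pen [ 0.262  -0.2887]
scene [340.1 205.5] 239 world [ 0.3794 -0.1154] pen [-0.3028 -0.118 ]
scene [246.4 313.6] 189 world [0.665  0.0208] pen [ 0.0057 -0.0475]
scene [315.3 317.5] 199 world [0.5676 0.0905] pen [-0.0742  0.0418]
scene [403.5 319.6] 195 world [0.44   0.1746] pen [-0.1802  0.1517]
wrist [589.5  72.4] 5239 world [0.6633 0.0187] pen [ 0.0036 -0.0493]
wrist [320.3 254.4] 3573 world [0.5714 0.0893] pen [-0.0706  0.0397]
15.4167 [ 0.5453  0.0808 -0.014 ] yaw 16.835909972822076 tool pen [-0.098   0.0372]
```

```bash

python3 -m jog '[{"fingers":0,"xyz":[1,0,0],"turn":0},{"fingers":0,"xyz":[2,0,0],"turn":0},{"fingers":0,"xyz":[3,0,0],"turn":0},{"fingers":0,"xyz":[4,0,0],"turn":0},{"fingers":0,"xyz":[5,0,0],"turn":0}]'
python3 -m jog '[{"fingers":0,"xyz":[0.9,0,0],"turn":0},{"fingers":0,"xyz":[1.8,0,0],"turn":0},{"fingers":0,"xyz":[2.5,0,0],"turn":0},{"fingers":0,"xyz":[2.9,0,0],"turn":0},{"fingers":0,"xyz":[2.9,0,0],"turn":0}]'
python3 -m jog '[{"fingers":0,"xyz":[-1,0,0],"turn":0},{"fingers":0,"xyz":[-2,0,-2],"turn":0},{"fingers":0,"xyz":[-2,0,-5],"turn":0},{"fingers":0,"xyz":[-2,0,-7],"turn":0},{"fingers":0,"xyz":[-2,0,-7],"turn":0}]'
python3 -c "
from h import *
rep()"
```

```text
t: 15.83
tool_pos: [0.5931, 0.0954, -0.014]
tool_rot: [[0.957, 0.29, 0.001], [0.29, -0.957, 0.001], [0.001, -0.001, -1.0]]
force: [0.1, 0.6, 0.6]
opening: -0.0001
t: 16.25
tool_pos: [0.6214, 0.104, -0.014]
tool_rot: [[0.957, 0.29, 0.001], [0.29, -0.957, 0.001], [0.001, -0.0, -1.0]]
force: [-0.3, -1.3, -0.3]
opening: -0.0
t: 16.67
tool_pos: [0.6055, 0.0982, 0.0621]
tool_rot: [[0.957, 0.29, 0.01], [0.29, -0.957, 0.001], [0.01, 0.002, -1.0]]
force: [1.8, -0.2, 0.9]
opening: 0.0004
scene [ 39.7 316.9] 4857 world [ 0.9679 -0.1583] pen [ 0.262  -0.2886]
scene [303.  192.2] 108 world [ 0.424  -0.1884] pen [-0.2752 -0.199 ]
scene [246.4 313.5] 189 world [0.665  0.0208] pen [ 0.0057 -0.0476]
scene [403.5 319.6] 195 world [0.44   0.1746] pen [-0.1802  0.1517]
scene [282.6 348.5] 211 world [0.6463 0.1143] pen [0.0079 0.0477]
wrist [319.1 182.2] 1658 world [0.6451 0.1115] pen [0.0061 0.0453]
wrist [482.9 198.6] 1787 world [0.6637 0.0187] pen [ 0.0039 -0.0494]
16.7667 [0.603  0.0981 0.0575] yaw 16.845287540726193 tool pen [-0.0379  0.0414]
```

A and B are in, at about (0.004,-0.049) and (0.006,0.046) in the pen frame. C needs a push at world yaw about -28°. With the +x face forward, joint 6 would go past its range, so I'll turn the tool to about 152° and push C with its -x face.

```bash

python3 -m jog '[{"fingers":0,"xyz":[-3,-2.66,0],"turn":-0.12},{"fingers":0,"xyz":[-6,-5.3,0],"turn":-0.24},{"fingers":0,"xyz":[-9,-8,0],"turn":-0.36},{"fingers":0,"xyz":[-12,-10.6,0],"turn":-0.48},{"fingers":0,"xyz":[-15,-13.3,0],"turn":-0.6}]'
python3 -m jog '[{"fingers":0,"xyz":[0,0,0],"turn":-0.12},{"fingers":0,"xyz":[0,0,0],"turn":-0.24},{"fingers":0,"xyz":[0,0,0],"turn":-0.36},{"fingers":0,"xyz":[0,0,0],"turn":-0.48},{"fingers":0,"xyz":[0,0,0],"turn":-0.6}]'
python3 -m jog '[{"fingers":0,"xyz":[0,0,0],"turn":-0.12},{"fingers":0,"xyz":[0,0,0],"turn":-0.24},{"fingers":0,"xyz":[0,0,0],"turn":-0.36},{"fingers":0,"xyz":[0,0,0],"turn":-0.48},{"fingers":0,"xyz":[0,0,0],"turn":-0.6}]'
python3 -m jog '[{"fingers":0,"xyz":[0,0,0],"turn":-0.12},{"fingers":0,"xyz":[0,0,0],"turn":-0.24},{"fingers":0,"xyz":[0,0,0],"turn":-0.36},{"fingers":0,"xyz":[0,0,0],"turn":-0.48},{"fingers":0,"xyz":[0,0,0],"turn":-0.54}]'
python3 -c "
from h import *
rep();s=bot.get_state();R=s['tool_rot'];P=s['tool_pos']
print(100*R.T@(np.array([.394,.1944,-.015])-P), s['joints'])"
```

```text
t: 17.18
tool_pos: [0.4175, 0.1817, 0.0545]
tool_rot: [[0.622, 0.783, -0.0], [0.783, -0.622, -0.0], [-0.0, -0.0, -1.0]]
force: [-0.2, 1.2, 0.2]
opening: 0.0003
t: 17.6
tool_pos: [0.4156, 0.1814, 0.0525]
tool_rot: [[0.065, 0.998, -0.004], [0.998, -0.065, -0.001], [-0.001, -0.004, -1.0]]
force: [-0.8, 0.9, -0.3]
opening: -0.0001
t: 18.02
tool_pos: [0.4138, 0.1809, 0.0505]
tool_rot: [[-0.515, 0.857, -0.008], [0.857, 0.515, -0.002], [0.002, -0.008, -1.0]]
force: [-0.0, 0.1, 0.3]
opening: -0.0002
t: 18.43
tool_pos: [0.412, 0.1804, 0.0485]
tool_rot: [[-0.885, 0.466, -0.011], [0.466, 0.885, -0.003], [0.009, -0.008, -1.0]]
force: [0.3, 0.5, -0.0]
opening: -0.0003
scene [ 39.7 316.9] 4857 world [ 0.9679 -0.1582] pen [ 0.262  -0.2885]
scene [440.  282.2] 36 world [0.3328 0.1447] pen [-0.2913  0.146 ]
scene [246.4 313.5] 189 world [0.6649 0.0208] pen [ 0.0056 -0.0475]
scene [403.5 319.6] 195 world [0.44   0.1746] pen [-0.1802  0.1517]
scene [282.5 348.5] 212 world [0.6464 0.1143] pen [0.008  0.0477]
wrist [327.1 284.7] 322 world [0.4261 0.1782] pen [-0.193   0.1583]
18.5333 [0.4122 0.1804 0.0487] yaw 151.8938361196607 tool pen [-0.2061  0.1634]
[2.2140489  0.42870869 6.38277396] [ 1.50936749e+01 -6.16568622e+00 -2.15404363e+01  7.52849935e+01
 -1.20679570e-02  4.31980091e+01]
```

```bash

python3 -m jog '[{"fingers":0,"xyz":[1.2,0.4,0],"turn":0},{"fingers":0,"xyz":[2.4,0.4,0.5],"turn":0},{"fingers":0,"xyz":[2.4,0.4,3],"turn":0},{"fingers":0,"xyz":[2.4,0.4,5],"turn":0},{"fingers":0,"xyz":[2.4,0.4,6.2],"turn":0}]'
python3 -m jog '[{"fingers":0,"xyz":[-0.5,0,0],"turn":0},{"fingers":0,"xyz":[-1,0,0],"turn":0},{"fingers":0,"xyz":[-1.5,0,0],"turn":0},{"fingers":0,"xyz":[-2,0,0],"turn":0},{"fingers":0,"xyz":[-2.5,0,0],"turn":0}]'
python3 -c "
from h import *
rep();s=bot.get_state();R=s['tool_rot'];P=s['tool_pos']
print(100*R.T@(np.array([.4383,.1712,-.015])-P))
cv2.imwrite('pics/g.png',cv2.resize(cam('scene')['color'][240:400,300:500],None,fx=4,fy=3.75,interpolation=cv2.INTER_CUBIC))"
```

```text
t: 18.95
tool_pos: [0.3891, 0.1946, -0.0163]
tool_rot: [[-0.882, 0.471, -0.016], [0.471, 0.882, -0.005], [0.012, -0.011, -1.0]]
force: [-0.3, 0.2, -0.2]
opening: 0.0001
t: 19.37
tool_pos: [0.413, 0.1827, -0.0154]
tool_rot: [[-0.882, 0.472, -0.013], [0.472, 0.882, -0.004], [0.01, -0.01, -1.0]]
force: [0.4, -0.3, 0.7]
opening: 0.0001
scene [ 39.7 316.9] 4862 world [ 0.9679 -0.1584] pen [ 0.262  -0.2887]
scene [433.3 307.3] 43 world [0.3791 0.1816] pen [-0.2382  0.1719]
scene [246.4 313.6] 190 world [0.665  0.0208] pen [ 0.0057 -0.0475]
scene [403.6 319.6] 192 world [0.4399 0.1745] pen [-0.1804  0.1517]
scene [282.6 348.6] 210 world [0.6463 0.1144] pen [0.0079 0.0478]
19.4667 [ 0.4132  0.1826 -0.0155] yaw 151.79721036056353 tool pen [-0.2046  0.1654]
[-2.7496503   0.17984349 -0.0734072 ]
```

View pics/g.png

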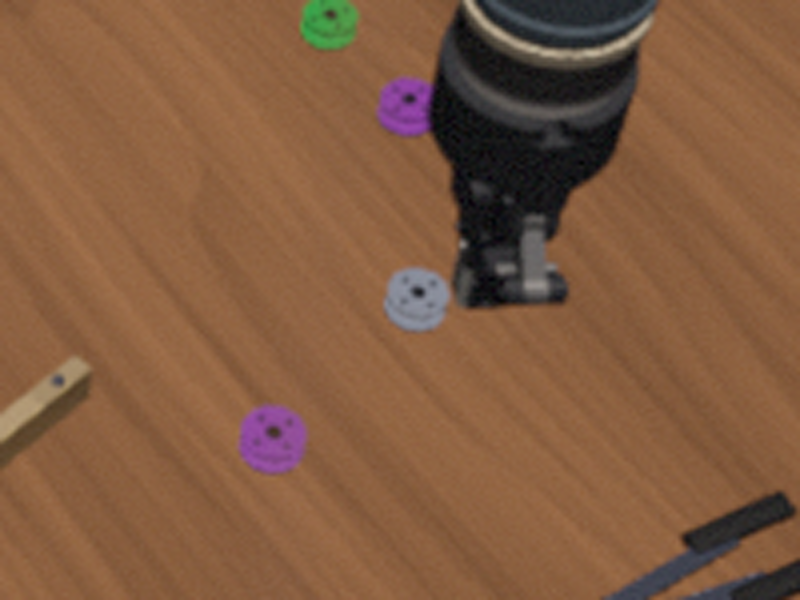

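C is at crop (417,298), with the fingertip just behind it at (465,285), about to touch. I'll push along -x with a 2 mm sideways correction.

```bash

python3 -m jog '[{"fingers":0,"xyz":[0,0.2,0],"turn":0},{"fingers":0,"xyz":[-0.7,0.2,0],"turn":0},{"fingers":0,"xyz":[-1.5,0.2,0],"turn":0},{"fingers":0,"xyz":[-2.4,0.2,0],"turn":0},{"fingers":0,"xyz":[-3.3,0.2,0],"turn":0}]'
python3 -m jog '[{"fingers":0,"xyz":[-1,0,0],"turn":0},{"fingers":0,"xyz":[-2,0,0],"turn":0},{"fingers":0,"xyz":[-3,0,0],"turn":0},{"fingers":0,"xyz":[-4,0,0],"turn":0},{"fingers":0,"xyz":[-5,0,0],"turn":0}]'
python3 -c "
from h import *
rep()"
```

```text
t: 19.93
tool_pos: [0.4434, 0.1684, -0.0161]
tool_rot: [[-0.881, 0.472, -0.014], [0.472, 0.881, -0.004], [0.01, -0.01, -1.0]]
force: [-0.4, -0.0, 0.3]
opening: 0.0
t: 20.35
tool_pos: [0.4885, 0.1442, -0.0167]
tool_rot: [[-0.881, 0.473, -0.014], [0.473, 0.881, -0.004], [0.01, -0.01, -1.0]]
force: [0.0, -0.0, 0.1]
opening: -0.0001
scene [ 39.7 316.9] 4854 world [ 0.9679 -0.1582] pen [ 0.262  -0.2886]
scene [402.5 221.5] 177 world [ 0.2978 -0.0129] pen [-3.6e-01 -1.0e-04]
scene [246.4 313.6] 191 world [0.665  0.0209] pen [ 0.0057 -0.0475]
scene [357.5 321.7] 199 world [0.5104 0.1362] pen [-0.12    0.0989]
scene [282.6 348.4] 210 world [0.6462 0.1141] pen [0.0078 0.0475]
20.45 [ 0.4894  0.144  -0.0164] yaw 151.72272035337468 tool pen [-0.1387  0.111 ]
```

```bash

python3 -m jog '[{"fingers":0,"xyz":[-1,0,-0.1],"turn":0},{"fingers":0,"xyz":[-2,0,-0.1],"turn":0},{"fingers":0,"xyz":[-3,0,-0.1],"turn":0},{"fingers":0,"xyz":[-4,0,-0.1],"turn":0},{"fingers":0,"xyz":[-5,0,-0.1],"turn":0}]'
python3 -m jog '[{"fingers":0,"xyz":[-1,0,-0.1],"turn":0},{"fingers":0,"xyz":[-2,0,-0.1],"turn":0},{"fingers":0,"xyz":[-3,0,-0.1],"turn":0},{"fingers":0,"xyz":[-4,0,-0.1],"turn":0},{"fingers":0,"xyz":[-5,0,-0.1],"turn":0}]'
python3 -c "
from h import *
rep()"
```

```text
t: 20.87
tool_pos: [0.5344, 0.1198, -0.0158]
tool_rot: [[-0.881, 0.474, -0.012], [0.474, 0.881, -0.004], [0.009, -0.009, -1.0]]
force: [-0.4, 0.0, 0.3]
opening: -0.0006
t: 21.28
tool_pos: [0.5793, 0.0956, -0.0153]
tool_rot: [[-0.881, 0.474, -0.012], [0.474, 0.881, -0.004], [0.009, -0.01, -1.0]]
force: [-0.1, 0.7, -0.8]
opening: 0.0
scene [ 39.7 316.9] 4853 world [ 0.9679 -0.1582] pen [ 0.262  -0.2885]
scene [323.5 224.4] 251 world [ 0.4368 -0.0885] pen [-0.2409 -0.1043]
scene [246.4 313.6] 190 world [0.6651 0.0209] pen [ 0.0057 -0.0475]
scene [298.  325.1] 198 world [0.6011 0.0882] pen [-0.0419  0.0322]
scene [282.6 348.5] 210 world [0.6463 0.1142] pen [0.0079 0.0477]
21.3833 [ 0.5803  0.0951 -0.0151] yaw 151.6472996586851 tool pen [-0.0608  0.0435]
```

```bash

python3 -m jog '[{"fingers":0,"xyz":[-1,0,0],"turn":0},{"fingers":0,"xyz":[-2,0,0],"turn":0},{"fingers":0,"xyz":[-3,0,0],"turn":0},{"fingers":0,"xyz":[-4,0,0],"turn":0},{"fingers":0,"xyz":[-4.8,0,0],"turn":0}]'
python3 -m jog '[{"fingers":0,"xyz":[-0.5,0,0],"turn":0},{"fingers":0,"xyz":[-0.7,0,0],"turn":0},{"fingers":0,"xyz":[-0.7,0,0],"turn":0},{"fingers":0,"xyz":[-0.2,0,0],"turn":0},{"fingers":0,"xyz":[0.8,0,0],"turn":0}]'
python3 -m jog '[{"fingers":0,"xyz":[1,0,-1],"turn":0},{"fingers":0,"xyz":[1,0,-4],"turn":0},{"fingers":0,"xyz":[1,0,-8],"turn":0},{"fingers":0,"xyz":[1,0,-12],"turn":0},{"fingers":0,"xyz":[1,0,-13],"turn":0}]'
python3 -m jog '[{"fingers":0,"xyz":[4,0,0],"turn":0},{"fingers":0,"xyz":[8,0,0],"turn":0},{"fingers":0,"xyz":[12,0,0],"turn":0},{"fingers":0,"xyz":[15,0,0],"turn":0},{"fingers":0,"xyz":[15,0,0],"turn":0}]'
python3 -c "
from h import *
rep()
cv2.imwrite('pics/h.png',cam('scene')['color'])"
```

```text
t: 21.8
tool_pos: [0.6231, 0.072, -0.0155]
tool_rot: [[-0.88, 0.475, -0.011], [0.475, 0.88, -0.005], [0.007, -0.009, -1.0]]
force: [-0.4, 0.6, 0.1]
opening: 0.0001
t: 22.22
tool_pos: [0.6162, 0.0757, -0.0154]
tool_rot: [[-0.88, 0.475, -0.01], [0.475, 0.88, -0.005], [0.007, -0.009, -1.0]]
force: [0.0, -0.1, -0.1]
opening: -0.0
t: 22.63
tool_pos: [0.6118, 0.0819, 0.123]
tool_rot: [[-0.88, 0.475, 0.001], [0.475, 0.88, -0.004], [-0.003, -0.003, -1.0]]
force: [1.4, 0.3, 2.0]
opening: -0.0005
t: 23.05
tool_pos: [0.4733, 0.1556, 0.1219]
tool_rot: [[-0.882, 0.47, -0.004], [0.47, 0.882, -0.003], [0.002, -0.005, -1.0]]
force: [0.6, -0.9, -0.7]
opening: -0.0001
scene [ 39.7 316.9] 4856 world [ 0.9678 -0.1583] pen [ 0.262  -0.2886]
scene [246.4 313.6] 190 world [0.665  0.0208] pen [ 0.0057 -0.0475]
scene [263.6 326.8] 195 world [0.6527 0.0603] pen [ 0.0023 -0.0063]
scene [282.5 348.5] 210 world [0.6464 0.1142] pen [0.0079 0.0476]
wrist [627.  253.3] 1837 world [0.6109 0.3605] pen [0.0272 0.2957]
23.15 [0.4785 0.1539 0.1225] yaw 151.80034505509406 tool pen [-0.1472  0.1231]
```

View pics/h.png

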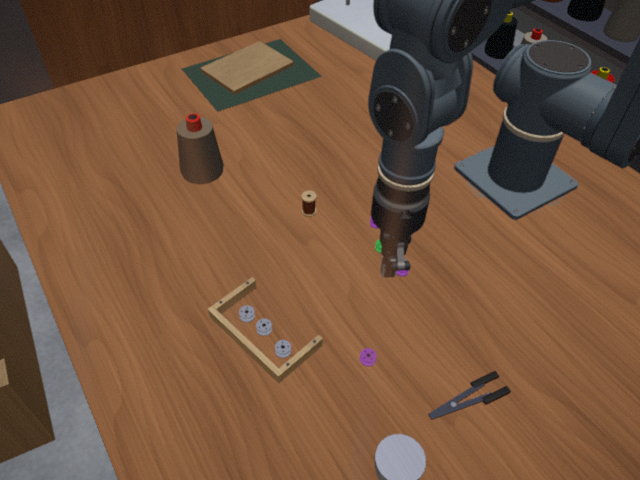

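All three bobbins lie in the pen at (246,313), (264,326) and (283,348). The spool (309,203), cone (200,160), tin (400,460) and snips (470,395) are at their original pixels. The arm is clear, so I'll hand in.

```bash
python3 -c "
from workcell import bot
bot.job_done()"
```

```text
the job is handed in; nothing more can be done
```

I swept the three steel bobbins into the pen one at a time with closed fingers and handed the job in at about 23 s of the 72 s allowed. No verdict was reported.

**Bobbins:** in the last scene picture their centres in the pen frame are about (6, -48), (2, -6) and (8, 48) mm. That is well inside the limits of -33 to 45 mm and ±80 mm. They look flat and separate, and the hand is clear of everything.

**Bystanders and look-alikes:** the spool, cone, tin and snips are at the same pixels as in the first picture, and I touched none of the look-alikes.

**Checks that failed or disagreed:**
- **Fingertip height:** the first push at A passed over it without moving it. The reported tool height turned out to be about 20 mm lower than the real fingertip. I found this with a slow touch on the open bench (about 11 N), then worked 4–6 mm above it.
- **Cameras:** the scene and wrist cameras disagreed by 3–5 mm sideways. I used the wrist view for lining up A and B; for C I used its earlier wrist position, which agreed with the scene view once corrected.
- **Bobbin C:** lining up the usual pushing face would have taken the last joint past its range, so I turned the tool half round and pushed with the opposite face.

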